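# Nest the washed saucepans

## Robot

A 6-joint arm with a two-finger parallel gripper is mounted at the origin on the work surface. World frame = base frame: x ahead of the robot, y to its left, z up, the work surface at z = 0. Lengths are in m, angles in degrees, forces in N, time in s.
With the tool pointing down it reaches from about 0.35 to 0.875 m from the base axis. Payload 4.2 kg.
Tool frame: the origin (TCP) lies midway between the tips of the shut fingers; the grasp point (between the pads) lies 19 mm behind it; z points along the fingers, y is the line along which they close (so a half turn about z gives the same grasp; the last joint's range is limited). The gripper opens to 87 mm and grips with 3 to 60 N. Pads are 19 mm wide; open, the fingers measure 117 mm over their backs; the gripper's body (75 mm by 190 mm) begins 51 mm behind the grasp point.
Start: joints at [82.197, 22.042, 0.453, 0, -68.411, -14.817], TCP at [0.24, 0.577, 0.223] pointing down, gripper open.
Joint ranges: [-179.83, 179.83], [-69.29, 118.12], [-61.27, 80.66], [-181.25, 117.63], [-171.15, -9.14], [-177.46, 177.46]. Speed limits (degrees/s): [159.86, 159.86, 180, 180, 180, 180].

## Interface

Orientations are given as a 3x3 rotation matrix whose columns are the frame's x, y, z axes.
In Python, from station import r gives the robot as it stands.
- The arm moves only by the shell command python3 steer.py, which reads ROWS from standard input. ROWS is a JSON list that holds a single list of rows (three levels of brackets), with 1 to 8 rows, each of 7 numbers: the opening from 0.0 (shut) to 1.0 (fully open), then dx, dy, dz in units of 20 mm, then a rotation vector rx, ry, rz in units of 10 degrees; each row is the pose to reach, as a shift and turn from the pose commanded when the command began, along the tool's axes at that moment; what a row does not reach only later rows make up. A row lasts 1/10 s, in which the tool goes at most 0.05 m and 8.59 degrees, less where a joint would pass 70% of its speed; a pose out of reach is approached as far as the arm can. The fingers move at their own pace and stop on an object; the grip force is fixed at half the most. Time passes only in rows, so rows that do not move let the fingers close. It prints the time, the measured TCP pose, the force, the opening and the grip force at its end. Input that does not fit is refused with a message, and nothing moves.
- r.sense(): the state, without advancing time (a new reading comes with each control period).
- r.capture(name): name is "side" or "top" or "wrist"; returns a dict with "pixels" (384x512x3 uint8, red, green, blue), "z_map" (384x512 float32, m along the optical axis (not along the pixel's ray), 0 where there is no reading), "K" (3x3 intrinsics, pixels), "world_from_camera" (4x4, takes a point from camera to world coordinates). Camera axes: x right, y up, looking along -z (the intrinsics and any distortion apply to the point x, -y, -z); pixel columns grow to the right and rows downward; lengths in m; the calibration is good to about 2 mm. A picture is of the moment at which its call begins.
- r.finish_job(): hands the job in; it is judged then, once.
The state is a dict: "time_s": time; "joints": joint angles; "joint_velocities": joint speeds; "effort": joint torques, N m; "tcp_pos": TCP position; "ee_rot": TCP orientation; "wrist_force": force on the tool from outside, world axes, zero at the start; "moment": the same for the moment, N m; "gripper_width": opening from 0.0 (shut) to 1.0 (fully open); "gripper_force": force on a finger pad.
Only numpy, scipy, OpenCV 4.12 (cv2) and the standard library are available. Lean on these libraries where they do the work, as an engineer would, in place of code of your own. Each camera call takes 0.05 s, during which the arm holds its last target. There are 200 camera calls.

## Task

Put the three saucepans away as one nest: the middle-sized pan inside the large one, which stays on its cork trivet, and the small pan inside the middle one. Lower them in gently and let each sit flat on the bottom of the pan around it, with the three handles turned apart so that each can be taken hold of on its own. Do not disturb the other things on the counter.

Things in the scene. Friction and masses are not known exactly. Their poses are not given: they have to be found in the camera images.
- large_pan: Large steel saucepan, loose, 0.7 kg, on the cork trivet. Outer dia 176 mm, inner 170, height 78, wall 3, bottom 7 thick. Origin: centre of underside, z up. Handle along its own -x: flat steel strap (18 wide, 5 thick) from just under the rim, rising gently to a black grip, a bar 20 wide and 20 high, radius 128 to 228, axis 86 above the underside. The three pans look alike but for size.
- middle_pan: Middle-sized pan of the same make, loose, about 0.36 kg, on the counter. Outer dia 140 mm, inner 134, height 80, wall 3, bottom 7 thick. Origin: centre of underside. Handle along its own -x: strap from the rim, then black grip 20 wide, 20 high, radius 110 to 202, axis 88 up. Seated in the large pan, its strap passes 3 mm over that rim; its grip would strike the large one's if both pointed one way.
- small_pan: Small pan of the same make, loose, about 0.25 kg, on the counter. Outer dia 108 mm, inner 102, height 82, wall 3, bottom 7 thick. Origin: centre of underside. Handle along its own -x: strap from the rim, then black grip 20 wide, 20 high, radius 94 to 179, axis 90 up. It fits the middle pan in the same way. All three handles start pointing roughly towards the robot.
- large_pan_grip (a point): Point on the axis of the large pan's black grip, 158 mm from the pan's axis (30 mm from the grip's inner end), 86 mm above its underside.
- middle_pan_grip (a point): Point on the axis of the middle pan's black grip, 140 mm from the pan's axis (30 mm from the grip's inner end), 88 mm above its underside.
- small_pan_grip (a point): Point on the axis of the small pan's black grip, 124 mm from the pan's axis (30 mm from the grip's inner end), 90 mm above its underside.
- trivet: Round cork trivet, 200 mm across and 8 mm thick, fixed to the counter. Origin: centre of its underside.
- mug: Bystander: white mug, 82 mm across, 95 high, loose, off to the right. Origin: centre of its underside.
- spice_jar: Bystander: jar with black cap, 44 mm across, 95 high, loose, behind and between the pans. Origin: centre of its underside.
- pepper_mill: Bystander: dark wooden pepper mill, 52 mm across, 137 high, loose, behind and between the pans. Origin: centre of its underside.
- food_tin: Bystander: food tin, 74 mm across, 108 high, loose, off to the left. Origin: centre of its underside.
- sponge: Bystander: washing-up sponge, 105 x 68 mm, 30 high, loose, lying in front of the pans between two handles. Origin: centre of its underside.
- wooden_spoon: Bystander: wooden spoon, 260 mm long, under 40 mm high, loose, lying in front of the pans between two handles. Origin on its underside at mid length.

How it is judged:
By the outcome, as a careful person would: the job done as asked, in the order asked, and still so for the second after the job is handed in, with the robot touching nothing.
It also fails if it takes over 61 s, if anything falls off the work surface, if the arm or the gripper's body presses on something with over 40 N, if the wrist force passes 120 N, or if a joint passes its speed limit or range.

## Working session

There is one attempt and no reset: what is moved stays moved. The work goes in short steps, Python scripts to look and compute and a shell command to move; the robot and the scene stay as the last step left them, time stands still between calls to the robot, and variables do not carry over. Pictures are saved under pics/ and viewed, at most 10 in all, crops included, and the job is handed in when it is done.

```bash
ls; mkdir -p pics; python3 - <<'E'
from station import r
import cv2,numpy as np
s=r.sense(); print({k:np.round(v,3).tolist() for k,v in s.items()})
for n in ("side","top"):
    c=r.capture(n); cv2.imwrite(f"pics/{n}0.png",c["pixels"][:,:,::-1]); np.savez(f"{n}0.npz",**c)
    print(n,c["K"].round(1).tolist(),c["world_from_camera"].round(3).tolist(),[k for k in c])
E
```

```text
pics
station.py
steer.py
{'time_s': 0.0, 'joints': [82.197, 22.093, 0.378, -0.031, -68.412, -14.818], 'joint_velocities': [-0.047, 0.073, 0.075, -0.0, -0.065, -0.007], 'effort': [0.001, -39.067, 18.74, 4.22, 0.011, -0.0], 'tcp_pos': [0.24, 0.576, 0.221], 'ee_rot': [[0.923, -0.385, -0.001], [-0.385, -0.923, -0.002], [0.0, 0.002, -1.0]], 'wrist_force': [-0.131, 0.418, -0.054], 'moment': [-0.039, -0.005, -0.036], 'gripper_force': 0.0, 'gripper_width': 0.993}
side [[432.8, 0.0, 249.3], [0.0, 432.8, 195.4], [0.0, 0.0, 1.0]] [[0.994, 0.084, -0.077, 0.46], [-0.114, 0.723, -0.682, -1.086], [-0.001, 0.686, 0.728, 1.225], [0.0, 0.0, 0.0, 1.0]] ['pixels', 'z_map', 'K', 'world_from_camera']
top [[444.4, 0.0, 253.3], [0.0, 444.4, 191.5], [0.0, 0.0, 1.0]] [[-0.019, 0.993, -0.117, 0.419], [-1.0, -0.019, 0.006, 0.011], [0.004, 0.117, 0.993, 1.519], [0.0, 0.0, 0.0, 1.0]] ['pixels', 'z_map', 'K', 'world_from_camera']
```

View pics/top0.png

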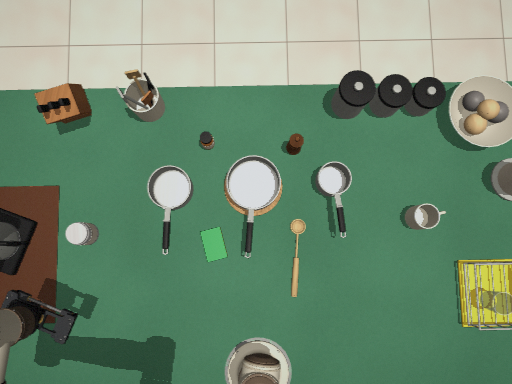

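View pics/side0.png

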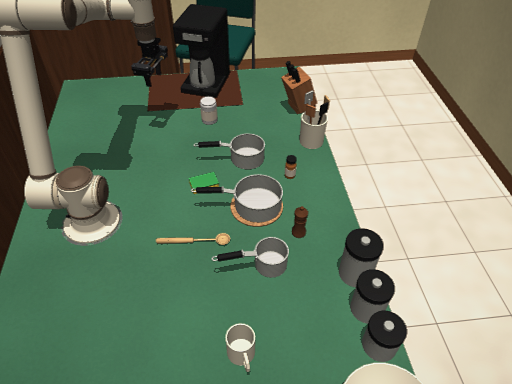

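The top view shows the middle pan at (171,188) with its grip at (167,222)–(166,253), the large pan on the trivet at (253,183) with its grip at (249,222–256), and the small pan at (333,180) with its grip at (341,207–236). The sponge is at (213,244) and the spoon at about x=297. The side view shows the same layout: middle (247,151), large (258,198) and small (271,257).

```bash
cat > h.py <<'E'
import numpy as np,cv2
from scipy.optimize import least_squares
def pts(c):
    K=c["K"];z=c["z_map"];v,u=np.mgrid[:z.shape[0],:z.shape[1]]
    P=np.stack([(u-K[0,2])/K[0,0]*z,-(v-K[1,2])/K[1,1]*z,-z,np.ones_like(z)],-1)
    W=(P@np.array(c["world_from_camera"]).T)[...,:3]; W[z<=0]=np.nan
    return W
def circ(p,r0=None,x0=None):
    x0=np.r_[p.mean(0) if x0 is None else x0,r0]
    return least_squares(lambda q:np.hypot(*(p-q[:2]).T)-q[2],x0,loss="soft_l1",f_scale=.002).x
def grip(c,W,ctr,rmin,rmax,zlo=.06,zhi=.14):
    px=np.asarray(c["pixels"]).astype(int); d=np.hypot(W[...,0]-ctr[0],W[...,1]-ctr[1])
    m=(px.max(-1)<60)&(d>rmin)&(d<rmax)&(W[...,2]>zlo)&(W[...,2]<zhi)
    n,l,st,_=cv2.connectedComponentsWithStats(m.astype(np.uint8))
    if n<2: return None
    k=1+np.argmax(st[1:,4]); return W[l==k]
E
python3 - <<'E'
from h import *
for n in ("top","side"):
    c=dict(np.load(n+"0.npz")); W=pts(c); print(n,"table z",np.nanmedian(W[300,180:220] if n=="top" else W[300,100:180],0).round(4))
    for nm,ctr,R,base in (("large",(.53,0),.0865,.008),("middle",(.52,.27),.0685,0),("small",(.53,-.26),.0525,0)):
        d=np.hypot(W[...,0]-ctr[0],W[...,1]-ctr[1])
        zz=W[...,2][d<R+.03]; top=np.nanpercentile(zz,97)
        m=(d<R+.035)&(W[...,2]>.055+base)
        p=W[m]; q=circ(p[:,:2],R,ctr)
        rr=np.hypot(p[:,0]-q[0],p[:,1]-q[1]); ring=p[abs(rr-R)<.005]; 
        q2=circ(ring[ring[:,2]>np.percentile(ring[:,2],50)][:,:2],R,q[:2])
        g=grip(c,W,q[:2],R+.01,.25)
        print(nm,q.round(4),q2.round(4),"rimz",np.percentile(ring[:,2],[50,80,95]).round(4),"floor",np.nanmedian(W[...,2][np.hypot(W[...,0]-q[0],W[...,1]-q[1])<R*.5]).round(4))
        if g is not None:
            t=g[g[:,2]>np.percentile(g[:,2],40)]; m0=t.mean(0); v=np.linalg.svd(t[:,:2]-m0[:2])[2][0]
            a=m0[:2]-q[:2]; print("   grip n",len(g),"mean",m0.round(4),"rad",np.hypot(*a).round(4),"ang",np.degrees(np.arctan2(a[1],a[0])).round(2),"axis ang",np.degrees(np.arctan2(v[1],v[0])).round(1),"ztop",np.percentile(g[:,2],[50,90]).round(4))
E
```

```text
top table z [0.2368 0.1894 0.0013]Traceback (most recent call last):
  File "<stdin>", line 10, in <module>
    return _quantile_unchecked(
        a, q, axis, out, overwrite_input, method, keepdims, weights)
    return _ureduce(a,
                    func=_quantile_ureduce_func,
    ...<5 lines>...
                    overwrite_input=overwrite_input,
                    method=method)
    r = func(a, **kwargs)
    result = _quantile(arr,
                       quantiles=q,
    ...<2 lines>...
                       out=out,
                       weights=wgt)
    slices_having_nans = np.isnan(arr[-1, ...])
                                  ~~~^^^^^^^^^
IndexError: index -1 is out of bounds for axis 0 with size 0
```

```bash
python3 - <<'E'
from h import *
c=dict(np.load("top0.npz")); W=pts(c)
for u,v in ((171,188),(253,183),(333,180),(249,240),(166,240),(341,220),(213,244),(233,183),(230,210)): print(u,v,W[v,u].round(3))
print((c["z_map"]==0).mean())
print((W[160:212:4,225:283:4,2]*1000).round(0))
E
```

```text
171 188 [0.614 0.282 0.014]
253 183 [0.626 0.003 0.017]
333 180 [ 0.633 -0.273  0.005]
249 240 [0.432 0.019 0.105]
166 240 [0.437 0.282 0.1  ]
341 220 [ 0.49  -0.276  0.098]
213 244 [0.422 0.14  0.028]
233 183 [0.626 0.071 0.022]
230 210 [ 0.536  0.083 -0.002]
0.004206339518229167
[[-2. -5. -4.  1. 68. 42. 24. 20. 25. 37. 65. 85.  1.  1. -1.]
 [-2.  3. 84. 50. 21. 18. 17. 15. 10. 14.  7. 43. 90.  3. -7.]
 [ 2. -2. 54. 20. 18. 18. 21. 20. 17. 14. 18. 18. 37. -4.  0.]
 [-4. 83. 19. 18. 15. 18. 14. 15. 19. 13. 13. 16. 14. 72.  0.]
 [ 6. 43. 22. 17. 17. 17. 14. 18. 21. 12. 13. 13. 19. 35. -5.]
 [ 8. 12. 16. 20. 15. 16. 16. 14. 15. 23. 10. 18. 18. 16.  8.]
 [12. 16. 13. 16. 16. 17. 19.  9. 17. 21. 18. 24. 16. 20. 10.]
 [ 6. 19. 11. 19. 18. 14. 11. 18. 10. 18. 16. 18. 19. 11. 15.]
 [15. 84. 16. 15. 15. 20. 13. 19. 18. 25. 15. 18. 12. 31. nan]
 [-0. 10. 22. 19. 17. 13. 20. 13. 17. 11. 12. 11. 19.  6.  0.]
 [-0.  7. 41. 17. 17. 11. 12. 14. 11. nan 12. 15. 89.  7. -4.]
 [ 3.  4. 10. 44. 16.  6. 16. 13. 21.  9. 18. 89.  8.  2.  0.]
 [ 2.  4.  9.  8.  5. 52. 86. 89. 87. 56.  9. 10.  2.  1. -1.]]
```

```bash
cat > m.py <<'E'
from h import *
def measure(c,guess):
    W=pts(c); out={}
    for nm,(x,y) in guess.items():
        R,zr={"large":(.088,.086),"middle":(.070,.080),"small":(.054,.082)}[nm]
        d=np.hypot(W[...,0]-x,W[...,1]-y)
        p=W[(d<R+.02)&(abs(W[...,2]-zr)<.012)]; q=(x,y)
        for k in range(3):
            rr=np.hypot(p[:,0]-q[0],p[:,1]-q[1]); s=p[abs(rr-R+.0015)<(.015,.008,.005)[k]]; f=circ(s[:,:2],R,q); q=f[:2]
        g=grip(c,W,q,R+.015,.25)
        print(nm,"ctr",f.round(4),"n",len(s),"rimz",np.median(s[:,2]).round(4),"floor",np.nanmedian(W[...,2][np.hypot(W[...,0]-q[0],W[...,1]-q[1])<R*.5]).round(4))
        if g is not None and len(g)>10:
            m0=g.mean(0); v=cv2.fitLine(g[:,:2].astype(np.float32),cv2.DIST_HUBER,0,.01,.01).ravel(); a=m0[:2]-q
            rad=(g[:,:2]-q)@(a/np.hypot(*a))
            print("   grip n",len(g),"mean",m0.round(4),"rad",rad.min().round(3),rad.max().round(3),"ang",np.degrees(np.arctan2(a[1],a[0])).round(1),"axis",np.degrees(np.arctan2(v[1],v[0])).round(1),"z",np.median(g[:,2]).round(4))
        out[nm]=q
    return out
E
python3 - <<'E'
from m import *
for n in ("top","side"):
    print(n); measure(dict(np.load(n+"0.npz")),{"large":(.62,0.003),"middle":(.61,.28),"small":(.63,-.27)})
E
```

```text
top
large ctr [0.6198 0.0021 0.0865] n 263 rimz 0.0861 floor 0.016
   grip n 131 mean [0.4453 0.0206 0.1033] rad 0.134 0.227 ang 174.0 axis -6.8 z 0.103
middle ctr [0.6105 0.2769 0.0686] n 230 rimz 0.0802 floor 0.0082
   grip n 130 mean [0.453  0.2839 0.0973] rad 0.116 0.199 ang 177.5 axis -1.0 z 0.0975
small ctr [ 0.6292 -0.2634  0.0528] n 185 rimz 0.0822 floor 0.0088
   grip n 124 mean [ 0.4914 -0.2747  0.0992] rad 0.099 0.176 ang -175.3 axis 3.3 z 0.0996
side
large ctr [6.155e-01 6.000e-04 8.640e-02] n 283 rimz 0.082 floor 0.014
   grip n 148 mean [0.4354 0.0147 0.0996] rad 0.135 0.226 ang 175.5 axis -5.4 z 0.1005
middle ctr [0.6059 0.2754 0.0688] n 178 rimz 0.0759 floor 0.0051
   grip n 113 mean [0.4485 0.2789 0.0923] rad 0.115 0.201 ang 178.7 axis -5.8 z 0.0934
small ctr [ 0.6249 -0.2654  0.0526] n 224 rimz 0.079 floor 0.0062
   grip n 168 mean [ 0.4873 -0.2816  0.0959] rad 0.099 0.178 ang -173.3 axis 3.5 z 0.0973
```

```bash
cat > go.py <<'E'
import sys,numpy as np
from station import r
from scipy.spatial.transform import Rotation as R
# usage: go.py x y z yaw(deg of tool x) [pitch about tool y]
x,y,z,a=map(float,sys.argv[1:5]); p=float(sys.argv[5]) if len(sys.argv)>5 else 0
s=r.sense(); M=np.array(s["ee_rot"]); c,d=np.cos(np.radians(a)),np.sin(np.radians(a))
T=np.array([[c,d,0],[d,-c,0],[0,0,-1]])@R.from_rotvec([0,p,0],degrees=True).as_matrix()
print("t",s["time_s"],"pos",np.round(s["tcp_pos"],4),"shift",(M.T@(np.array([x,y,z])-s["tcp_pos"])).round(4),"rotvec",R.from_matrix(M.T@T).as_rotvec(degrees=True).round(2))
E
python3 go.py .4813 .2804 .16 -2
```

```text
t 0.1 pos [0.2402 0.5764 0.2216] shift [0.3365 0.1804 0.062 ] rotvec [ 1.100e-01  1.000e-02 -2.063e+01]
```

Careful with the scale: shifts go in units of 20 mm and turns go in units of 10 degrees. That gives: 0.05 m is 2.5, 0.3365 m is 16.825, -20.6 degrees is -2.06.

```bash
echo '[[[1, 1.5, 0.8, 0, 0, 0, -0.3], [1, 4, 2.15, 0.5, 0, 0, -0.6], [1, 6.5, 3.5, 1, 0, 0, -0.9], [1, 9, 4.85, 1.5, 0, 0, -1.2], [1, 11.5, 6.2, 2, 0, 0, -1.5], [1, 14, 7.5, 2.5, 0, 0, -1.8], [1, 16, 8.6, 3, 0, 0, -2.06], [1, 16.825, 9.02, 3.1, 0, 0, -2.06]]]' | python3 steer.py; echo '[[[1, 0, 0, 0, 0, 0, 0], [1, 0, 0, 0, 0, 0, 0]]]' | python3 steer.py;python3 go.py .4813 .2804 .069 -2; python3 - <<'E'
from station import r
import cv2,numpy as np
c=r.capture("wrist"); cv2.imwrite("pics/w1.png",c["pixels"][:,:,::-1]); np.savez("w1.npz",**c)
from m import *
measure(c,{"middle":(.608,.276)})
E
```

```text
time_s: 0.9
tcp_pos: [0.4801, 0.2816, 0.1604]
ee_rot: [[0.999, -0.034, -0.001], [-0.034, -0.999, -0.001], [-0.001, 0.001, -1.0]]
wrist_force: [0.6, 0.7, -0.1]
gripper_width: 1.001
gripper_force: 0.0
time_s: 1.1
tcp_pos: [0.4799, 0.2822, 0.1604]
ee_rot: [[0.999, -0.038, -0.001], [-0.038, -0.999, -0.001], [-0.001, 0.001, -1.0]]
wrist_force: [0.4, 1.7, -0.7]
gripper_width: 0.998
gripper_force: 0.0
t 1.1 pos [0.4799 0.2822 0.1604] shift [0.0016 0.0017 0.0914] rotvec [ 0.05  0.06 -0.18]
middle ctr [0.6071 0.2799 0.0677] n 2883 rimz 0.08 floor 0.0077
   grip n 2483 mean [0.5918 0.0839 0.0719] rad 0.183 0.235 ang -94.5 axis 18.1 z 0.0718
```

View pics/w1.png

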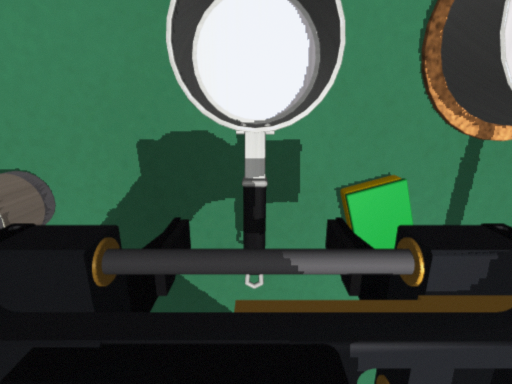

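The wrist view shows the middle pan's grip (244–266, 185–265) centred between the fingers at columns 190 and 328, with the sponge clear at (378,215). I'll descend and close.

Converted, 0.0914 m is 4.57, 0.08 m is 4.

```bash
echo '[[[1, 0, 0, 1.5, 0, 0, 0], [1, 0.05, 0, 3, 0, 0, 0], [1, 0.08, 0.05, 4, 0, 0, 0], [1, 0.08, 0.05, 4.57, 0, 0, 0], [1, 0.08, 0.05, 4.57, 0, 0, 0]]]' | python3 steer.py; echo '[[[0.1, 0, 0, 0, 0, 0, 0], [0.1, 0, 0, 0, 0, 0, 0], [0, 0, 0, 0, 0, 0, 0], [0, 0, 0, 0, 0, 0, 0], [0, 0, 0, 0, 0, 0, 0], [0, 0, 0, 0, 0, 0, 0], [0, 0, 0, 0, 0, 0, 0], [0, 0, 0, 0, 0, 0, 0]]]' | python3 steer.py;echo '[[[0, 0, 0, -0.2, 0, 0, 0], [0, 0, 0, -0.5, 0, 0, 0], [0, 0, 0, -0.8, 0, 0, 0], [0, 0, 0, -1, 0, 0, 0], [0, 0, 0, -1, 0, 0, 0]]]' | python3 steer.py; python3 - <<'E'
from station import r
from m import *
s=r.sense(); print(np.round(s["wrist_force"],2),np.round(s["moment"],3))
for n in("wrist","top"):
    c=r.capture(n); cv2.imwrite(f"pics/{n}2.png",c["pixels"][:,:,::-1]); np.savez(n+"2.npz",**c); W=pts(c)
    d=np.hypot(W[...,0]-.608,W[...,1]-.279); f=W[(d<.05)&(W[...,2]<.06)]
    A=np.c_[f[:,:2]-[.608,.279],np.ones(len(f))]; print(n,"floor slopes deg, z0",(np.linalg.lstsq(A,f[:,2],rcond=None)[0]*[57.3,57.3,1]).round(4))
E
```

```text
time_s: 1.65
tcp_pos: [0.4798, 0.2829, 0.0685]
ee_rot: [[0.999, -0.033, -0.002], [-0.033, -0.999, -0.002], [-0.002, 0.002, -1.0]]
wrist_force: [-0.2, 0.3, -0.2]
gripper_width: 1.001
gripper_force: 0.0
time_s: 2.45
tcp_pos: [0.4811, 0.2824, 0.0697]
ee_rot: [[0.999, -0.035, -0.0], [-0.035, -0.999, -0.0], [-0.0, 0.0, -1.0]]
wrist_force: [-0.3, 0.2, -0.0]
gripper_width: 0.356
gripper_force: 0.0
time_s: 2.95
tcp_pos: [0.481, 0.2825, 0.0902]
ee_rot: [[0.999, -0.035, 0.0], [-0.035, -0.999, 0.0], [0.0, -0.0, -1.0]]
wrist_force: [-0.7, -0.5, -3.7]
gripper_width: 0.229
gripper_force: 30.0
[-0.68 -0.52 -3.73] [ 0.023  0.462 -0.012]
wrist floor slopes deg, z0 [-4.478   0.1957  0.0123]
top floor slopes deg, z0 [-4.6677  0.3954  0.013 ]
```

```bash
cat > tilt.py <<'E'
import sys
from station import r
from m import *
x,y,R=map(float,sys.argv[1:4])
s=r.sense(); print("t",s["time_s"],np.round(s["tcp_pos"],4),"F",np.round(s["wrist_force"],2),"M",np.round(s["moment"],3),"w",round(s["gripper_width"],3),round(s["gripper_force"],1))
for n in("wrist","top"):
    c=r.capture(n); W=pts(c); zm=np.nanmedian(W[...,2][np.hypot(W[...,0]-x,W[...,1]-y)<R/2])
    d=np.hypot(W[...,0]-x,W[...,1]-y); f=W[(d<R)&(abs(W[...,2]-zm)<.03)]
    A=np.c_[f[:,:2]-[x,y],np.ones(len(f))]; print(n,len(f),"floor slopes deg, z0",(np.linalg.lstsq(A,f[:,2],rcond=None)[0]*[57.3,57.3,1]).round(4))
E
echo '[[[0, 0, 0, 0.3, 0, 0, 0], [0, 0, 0, 0.6, 0, 0, 0], [0, 0, 0, 0.9, 0, 0, 0], [0, 0, 0, 1.05, 0, 0, 0], [0.4, 0, 0, 1.05, 0, 0, 0], [0.4, 0, 0, 1.05, 0, 0, 0], [0.4, 0, 0, 1.05, 0, 0, 0], [0, 0, 0, 1.05, 0, 0, 0]]]' | python3 steer.py; echo '[[[0, 0, 0, 0, 0, 0, 0], [0, 0, 0, 0, 0, 0, 0], [0, 0, 0, 0, 0, 0, 0], [0, 0, 0, 0, 0, 0, 0], [0, 0, 0, 0, 0, 0, 0]]]' | python3 steer.py
echo '[[[0, 0, 0, -0.15, 0, 0, 0], [0, 0, 0, -0.4, 0, 0, 0], [0, 0, 0, -0.7, 0, 0, 0], [0, 0, 0, -1, 0, 0, 0], [0, 0, 0, -1, 0, 0, 0]]]' | python3 steer.py; python3 tilt.py .608 .279 .05
```

```text
time_s: 3.85
tcp_pos: [0.4813, 0.2823, 0.0682]
ee_rot: [[0.999, -0.035, -0.0], [-0.035, -0.999, -0.0], [-0.0, 0.0, -1.0]]
wrist_force: [0.4, 0.1, 0.2]
gripper_width: 0.353
gripper_force: 0.0
time_s: 4.35
tcp_pos: [0.4811, 0.2824, 0.0685]
ee_rot: [[0.999, -0.035, -0.0], [-0.035, -0.999, -0.0], [-0.0, 0.0, -1.0]]
wrist_force: [1.2, 0.6, -1.2]
gripper_width: 0.226
gripper_force: 30.0
time_s: 4.85
tcp_pos: [0.4813, 0.2827, 0.0898]
ee_rot: [[0.999, -0.035, 0.001], [-0.035, -0.999, 0.001], [0.001, -0.001, -1.0]]
wrist_force: [-0.6, -0.4, -1.9]
gripper_width: 0.226
gripper_force: 30.0
t 4.85 [0.4813 0.2827 0.0898] F [-0.6  -0.36 -1.86] M [-0.116  0.43  -0.   ] w 0.226 30.0
wrist 11768 floor slopes deg, z0 [-6.5855  0.2931  0.014 ]
top 666 floor slopes deg, z0 [-5.5999 -0.1307  0.0145]
```

Converted, -0.02 m is -1, -0.016 m is -0.8.

```bash
echo '[[[0, 0, 0, -0.2, 0, 0, 0], [0, 0, 0, -0.5, 0, 0, 0], [0, 0, 0, -0.8, 0, 0, 0], [0, 0, 0, -1, 0, 0, 0], [0, 0, 0, -1, 0, 0, 0]]]' | python3 steer.py; python3 tilt.py .608 .279 .05; echo '[[[0, 0, 0, 0, 0, 0, 0], [0, 0, 0, 0, 0, 0, 0], [0, 0, 0, 0, 0, 0, 0], [0, 0, 0, 0, 0, 0, 0]]]' | python3 steer.py;python3 tilt.py .608 .279 .05
```

```text
time_s: 5.45
tcp_pos: [0.4813, 0.2827, 0.1095]
ee_rot: [[0.999, -0.035, 0.001], [-0.035, -0.999, 0.001], [0.001, -0.001, -1.0]]
wrist_force: [-0.2, 0.2, -2.9]
gripper_width: 0.224
gripper_force: 30.0
t 5.45 [0.4813 0.2827 0.1095] F [-0.2   0.15 -2.89] M [-0.081  0.438  0.018] w 0.224 30.0
wrist 10881 floor slopes deg, z0 [-13.1483   0.4754   0.0175]
top 660 floor slopes deg, z0 [-12.4718   0.2992   0.0186]
time_s: 5.95
tcp_pos: [0.481, 0.2825, 0.1087]
ee_rot: [[0.999, -0.035, -0.0], [-0.035, -0.999, -0.0], [-0.0, 0.0, -1.0]]
wrist_force: [-2.3, 0.3, -1.7]
gripper_width: 0.225
gripper_force: 30.0
t 5.95 [0.481  0.2825 0.1087] F [-2.33  0.31 -1.73] M [ 0.069  0.6   -0.022] w 0.225 30.0
wrist 10889 floor slopes deg, z0 [-12.9485   0.4529   0.0172]
top 661 floor slopes deg, z0 [-11.8609   0.6623   0.0188]
```

The pan hinges in the vertical grip because the friction torque is too small. I'll set it down and regrasp with the tool inclined about 40° along the handle. That gives a longer pad overlap, and the gripper body over the grip's rear acts as a soft stop.

Converted, 0.0405 m is 2.025, 0.038 m is 1.9.

```bash
echo '[[[0, 0, 0, 0.4, 0, 0, 0], [0, 0, 0, 0.8, 0, 0, 0], [0, 0, 0, 1.2, 0, 0, 0], [0, 0, 0, 1.6, 0, 0, 0], [0, 0, 0, 1.9, 0, 0, 0], [0, 0, 0, 2.025, 0, 0, 0], [0.6, 0, 0, 2.025, 0, 0, 0], [1, 0, 0, 2.025, 0, 0, 0]]]' | python3 steer.py; echo '[[[1, 0, 0, 0, 0, 0, 0], [1, 0, 0, 0, 0, 0, 0], [1, 0, 0, -1.5, 0, 0, 0], [1, 0, 0, -3.5, 0, 0, 0], [1, 0, 0, -4.5, 0, 0, 0], [1, 0, 0, -4.5, 0, 0, 0]]]' | python3 steer.py; python3 - <<'E'
from station import r
from m import *
for n in ("wrist","top"):
    c=r.capture(n);measure(c,{"middle":(.608,.278)})
    if n=="wrist":
        W=pts(c);px=c["pixels"].astype(int)
        m=(px.max(-1)<70)&(abs(W[...,1]-.282)<.025)&(W[...,2]>.07)&(W[...,2]<.11)&(W[...,0]>.46)&(W[...,0]<.51)
        g=W[m];print("bar",len(g),[(x,np.median(g[abs(g[:,0]-x)<.004],0).round(4)) for x in(.47,.48,.49)])
E
python3 go.py .494 .2825 .15 -2 40
```

```text
time_s: 6.85
tcp_pos: [0.4818, 0.2827, 0.0681]
ee_rot: [[0.999, -0.035, 0.001], [-0.035, -0.999, 0.001], [0.001, -0.001, -1.0]]
wrist_force: [0.8, 0.4, 1.1]
gripper_width: 0.329
gripper_force: 0.0
time_s: 7.45
tcp_pos: [0.483, 0.2839, 0.1619]
ee_rot: [[0.999, -0.035, 0.006], [-0.035, -0.999, 0.005], [0.006, -0.006, -1.0]]
wrist_force: [0.0, -0.7, 1.2]
gripper_width: 0.867
gripper_force: 0.0
middle ctr [0.6058 0.2787 0.0678] n 3021 rimz 0.0799 floor 0.0077
   grip n 2494 mean [0.5947 0.0845 0.0719] rad 0.184 0.232 ang -93.3 axis 17.5 z 0.0717
bar 813 [(0.47, array([0.4701, 0.2833, 0.0978])), (0.48, array([0.48  , 0.2829, 0.0977])), (0.49, array([0.4891, 0.2834, 0.0979]))]
middle ctr [0.6088 0.276  0.0687] n 231 rimz 0.08 floor 0.0079
   grip n 95 mean [0.7687 0.1565 0.0954] rad 0.182 0.218 ang -36.8 axis 30.0 z 0.096
t 7.55 pos [0.4809 0.2823 0.1581] shift [ 0.0131 -0.0007  0.0081] rotvec [-1.000e-02  4.001e+01 -6.000e-02]
```

```bash
echo '[[[1, 0.15, 0, 0, 0, 0.8, 0], [1, 0.3, 0, 0, 0, 1.6, 0], [1, 0.45, 0, 0, 0, 2.4, 0], [1, 0.55, 0, 0, 0, 3.2, 0], [1, 0.55, 0, 0, 0, 4, 0], [1, 0.55, 0, 0, 0, 4, 0], [1, 0.55, 0, 0, 0, 4, 0]]]' | python3 steer.py; python3 go.py .4917 .283 .0734 -2 40
```

```text
time_s: 8.25
tcp_pos: [0.5152, 0.2733, 0.1711]
ee_rot: [[0.809, -0.065, 0.584], [-0.036, -0.997, -0.061], [0.587, 0.028, -0.809]]
wrist_force: [0.6, 0.2, 1.1]
gripper_width: 1.002
gripper_force: 0.0
t 8.25 pos [0.5152 0.2733 0.1711] shift [-0.0767 -0.0109  0.0648] rotvec [ 2.35  4.09 -0.39]
```

```bash
echo '[[[1, 0, 0, 0, 0, 0, 0], [1, 0, 0, 0, 0, 0, 0]]]' | python3 steer.py; python3 go.py .4917 .283 .0734 -2 40;python3 -c "
from station import r;print(r.sense()['joints'])"
```

```text
time_s: 8.45
tcp_pos: [0.5164, 0.272, 0.1719]
ee_rot: [[0.81, -0.069, 0.582], [-0.04, -0.997, -0.063], [0.585, 0.028, -0.811]]
wrist_force: [-0.4, -0.5, 0.1]
gripper_width: 0.999
gripper_force: 0.0
t 8.45 pos [0.5164 0.272  0.1719] shift [-0.0781 -0.012   0.0647] rotvec [ 2.47  4.22 -0.59]
[ 43.04416673  10.74990896 -50.80616623  83.57368666 -26.49210118
 -33.34665904]
```

```bash
python3 go.py .4917 .283 .12 -2 35; echo '[[[1, -1, -0.25, 0.25, 0.05, 0, 0], [1, -1.75, -0.5, 1, 0.1, 0, 0], [1, -2.42, -0.625, 1.3, 0.18, -0.05, -0.04], [1, -2.42, -0.625, 1.3, 0.18, -0.05, -0.04], [1, -2.42, -0.625, 1.3, 0.18, -0.05, -0.04], [1, -2.42, -0.625, 1.3, 0.18, -0.05, -0.04]]]' | python3 steer.py; python3 go.py .4917 .283 .0734 -2 35;python3 -c "
from station import r;print(r.sense()['joints'])"
```

```text
t 8.45 pos [0.5164 0.272  0.1719] shift [-0.0508 -0.0107  0.027 ] rotvec [ 2.44 -0.77 -0.7 ]
time_s: 9.05
tcp_pos: [0.4943, 0.2868, 0.1244]
ee_rot: [[0.813, -0.043, 0.581], [-0.033, -0.999, -0.028], [0.581, 0.004, -0.814]]
wrist_force: [0.2, -0.0, 0.1]
gripper_width: 1.0
gripper_force: 0.0
t 9.05 pos [0.4943 0.2868 0.1244] shift [-0.0316  0.0037  0.0402] rotvec [ 0.45 -0.54 -0.28]
[ 36.63278982  13.60897186 -54.73696435 107.60401277 -22.78046949
 -52.40458259]
```

```bash
python3 go.py .4884 .283 .115 -2 28; echo '[[[1, -0.15, 0.05, 0.1, 0.03, -0.4, 0], [1, -0.3, 0.15, 0.2, 0.05, -0.75, -0.03], [1, -0.52, 0.185, 0.215, 0.05, -0.75, -0.03], [1, -0.52, 0.185, 0.215, 0.05, -0.75, -0.03], [1, -0.52, 0.185, 0.215, 0.05, -0.75, -0.03]]]' | python3 steer.py; python3 go.py .4884 .283 .0712 -2 28;python3 -c "
from station import r;print(r.sense()['joints'])"
```

```text
t 9.05 pos [0.4943 0.2868 0.1244] shift [-0.0101  0.004   0.0044] rotvec [ 0.44 -7.54 -0.31]
time_s: 9.55
tcp_pos: [0.4869, 0.283, 0.114]
ee_rot: [[0.882, -0.032, 0.47], [-0.028, -0.999, -0.016], [0.47, 0.001, -0.883]]
wrist_force: [0.1, -1.0, -0.2]
gripper_width: 1.0
gripper_force: 0.0
t 9.55 pos [0.4869 0.283  0.114 ] shift [-0.0188 -0.0001  0.0385] rotvec [-0.03 -0.03  0.18]
[ 42.55200161  13.80759038 -52.88740801  82.84250193 -19.37805578
 -33.21872518]
```

Converted, 0.0385 m is 1.925, 0.03 m is 1.5.

```bash
echo '[[[1, -0.25, 0, 0.5, 0, 0, 0], [1, -0.5, 0, 1, 0, 0, 0], [1, -0.75, 0, 1.5, 0, 0, 0], [0.6, -0.94, 0, 1.925, 0, 0, 0], [0.5, -0.94, 0, 1.925, 0, 0, 0], [0.4, -0.94, 0, 1.925, 0, 0, 0]]]' | python3 steer.py; python3 go.py .4884 .283 .0712 -2 28;python3 -c "
from station import r;print(r.sense()['joints'])"
```

```text
time_s: 10.15
tcp_pos: [0.489, 0.282, 0.0711]
ee_rot: [[0.883, -0.035, 0.469], [-0.03, -0.999, -0.017], [0.469, 0.001, -0.883]]
wrist_force: [0.3, -0.3, 0.3]
gripper_width: 0.81
gripper_force: 0.0
t 10.15 pos [0.489  0.282  0.0711] shift [-0.0006 -0.001  -0.0004] rotvec [0.02 0.02 0.03]
[ 32.68332384  17.98858327 -54.28494062 110.20893328 -16.54686888
 -52.40851313]
```

Converted, -0.044 m is -2.2, 0.0235 m is 1.175.

```bash
echo '[[[0, 0, 0, 0, 0, 0, 0], [0, 0, 0, 0, 0, 0, 0], [0, 0, 0, 0, 0, 0, 0], [0, 0, 0, 0, 0, 0, 0], [0, 0, 0, 0, 0, 0, 0], [0, 0, 0, 0, 0, 0, 0], [0, 0, 0, 0, 0, 0, 0], [0, 0, 0, 0, 0, 0, 0]]]' | python3 steer.py; echo '[[[0, 0.1, 0, -0.2, 0, 0, 0], [0, 0.35, 0, -0.65, 0, 0, 0], [0, 0.7, 0, -1.3, 0, 0, 0], [0, 1.05, 0, -1.95, 0, 0, 0], [0, 1.175, 0, -2.2, 0, 0, 0], [0, 1.175, 0, -2.2, 0, 0, 0]]]' | python3 steer.py; python3 tilt.py .607 .279 .05;python3 -c "
from station import r;print(r.sense()['joints'])"
```

```text
time_s: 10.95
tcp_pos: [0.4887, 0.2826, 0.0711]
ee_rot: [[0.883, -0.034, 0.469], [-0.03, -0.999, -0.016], [0.469, 0.0, -0.883]]
wrist_force: [-0.9, -0.2, 0.8]
gripper_width: 0.227
gripper_force: 30.0
time_s: 11.55
tcp_pos: [0.4878, 0.2833, 0.1206]
ee_rot: [[0.883, -0.032, 0.468], [-0.029, -0.999, -0.015], [0.468, -0.0, -0.884]]
wrist_force: [0.1, 0.9, -3.8]
gripper_width: 0.226
gripper_force: 30.0
t 11.55 [0.4878 0.2833 0.1206] F [ 0.06  0.87 -3.83] M [0.113 1.926 0.072] w 0.226 30.0
wrist 6688 floor slopes deg, z0 [-3.9737 -0.3648  0.0271]
top 673 floor slopes deg, z0 [-10.5705   0.8571   0.0257]
[ 43.96782787  13.39967841 -52.18312302  78.27015193 -20.07283608
 -29.83994306]
```

```bash
python3 tilt.py .607 .279 .04; python3 - <<'E'
from station import r
import cv2
c=r.capture("side")["pixels"][:,:,::-1][90:230,150:350]; a=cv2.resize(c,None,fx=2,fy=2)
b=cv2.resize(r.capture("wrist")["pixels"][:,:,::-1],(373,280)); cv2.imwrite("pics/s3.png",cv2.hconcat([a,b]))
E
```

```text
t 11.65 [0.4879 0.2824 0.1198] F [-0.81 -0.72 -3.11] M [-0.092  1.823  0.007] w 0.226 30.0
wrist 3647 floor slopes deg, z0 [-13.5488   0.3906   0.0241]
top 425 floor slopes deg, z0 [-13.011    0.8357   0.0252]
```

View pics/s3.png

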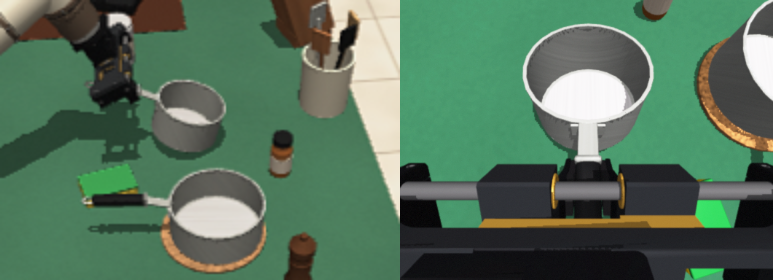

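The side and wrist views show the pan airborne, drooping about 13° and stopped by the gripper body. I'll pitch the tool a further 13° to level it, then raise it and turn it towards the large pan.

```bash
python3 go.py .50 .26 .24 -15 35
```

```text
t 11.85 pos [0.4887 0.282  0.12  ] shift [ 0.0668  0.0217 -0.1003] rotvec [-6.74  7.07 11.17]
```

Converted, -0.1003 m is -5.015, -0.095 m is -4.75, 11.2 degrees is 1.12.

```bash
echo '[[[0, 0.4, 0.05, -0.75, 0, 0, 0], [0, 1, 0.2, -1.75, -0.08, 0.1, 0.15], [0, 1.75, 0.45, -2.75, -0.22, 0.24, 0.38], [0, 2.5, 0.7, -3.9, -0.38, 0.4, 0.63], [0, 3.1, 0.95, -4.75, -0.55, 0.57, 0.9], [0, 3.34, 1.085, -5.015, -0.67, 0.7, 1.12], [0, 3.34, 1.085, -5.015, -0.67, 0.7, 1.12], [0, 3.34, 1.085, -5.015, -0.67, 0.7, 1.12]]]' | python3 steer.py; python3 go.py .5519 .0956 .24 -55 41;python3 -c "
from station import r;print(r.sense()['joints'])"
```

```text
time_s: 12.65
tcp_pos: [0.4998, 0.26, 0.24]
ee_rot: [[0.792, -0.258, 0.553], [-0.212, -0.966, -0.147], [0.572, -0.001, -0.82]]
wrist_force: [-0.3, -0.1, -3.8]
gripper_width: 0.225
gripper_force: 30.0
t 12.65 pos [0.4998 0.26   0.24  ] shift [0.0762 0.1453 0.0529] rotvec [-24.68   5.87  31.54]
[ 54.88202025   6.46436504 -42.02942982  53.63750124 -41.81260817
 -21.25738701]
```

Careful with the scale: shifts go in units of 20 mm and turns go in units of 10 degrees. That gives: 0.1453 m is 7.265, 0.13 m is 6.5, 31.5 degrees is 3.15.

```bash
echo '[[[0, 0.3, 0.5, 0.2, -0.2, 0.05, 0.25], [0, 0.8, 1.5, 0.55, -0.5, 0.12, 0.64], [0, 1.5, 2.8, 1, -0.95, 0.23, 1.2], [0, 2.2, 4.2, 1.55, -1.4, 0.33, 1.8], [0, 2.9, 5.5, 2, -1.85, 0.44, 2.36], [0, 3.4, 6.5, 2.35, -2.2, 0.52, 2.8], [0, 3.81, 7.265, 2.645, -2.47, 0.59, 3.15], [0, 3.81, 7.265, 2.645, -2.47, 0.59, 3.15]]]' | python3 steer.py; echo '[[[0, 0, 0, 0, 0, 0, 0], [0, 0, 0, 0, 0, 0, 0]]]' | python3 steer.py; python3 go.py .5519 .0956 .24 -55 41;python3 tilt.py .6175 .0018 .045; python3 - <<'E'
from station import r
import cv2
print(r.sense()["joints"])
c=r.capture("side")["pixels"][:,:,::-1][90:230,150:350]; a=cv2.resize(c,None,fx=2,fy=2)
b=cv2.resize(r.capture("wrist")["pixels"][:,:,::-1],(373,280)); cv2.imwrite("pics/s4.png",cv2.hconcat([a,b]))
E
```

```text
time_s: 13.45
tcp_pos: [0.5525, 0.0948, 0.2392]
ee_rot: [[0.432, -0.821, 0.374], [-0.619, -0.571, -0.539], [0.656, 0.001, -0.755]]
wrist_force: [0.7, 1.2, -4.9]
gripper_width: 0.227
gripper_force: 30.0
time_s: 13.65
tcp_pos: [0.552, 0.0966, 0.2406]
ee_rot: [[0.433, -0.818, 0.378], [-0.618, -0.575, -0.537], [0.656, -0.001, -0.754]]
wrist_force: [0.9, -0.3, -3.1]
gripper_width: 0.231
gripper_force: 30.0
t 13.65 pos [0.552  0.0966 0.2406] shift [0.0001 0.0007 0.001 ] rotvec [-0.12 -0.03  0.04]
t 13.65 [0.552  0.0966 0.2406] F [ 0.91 -0.33 -3.09] M [ 1.988  1.436 -0.059] w 0.231 30.0
wrist 3276 floor slopes deg, z0 [-3.632   5.4571  0.1596]
top 649 floor slopes deg, z0 [-3.4352  5.2963  0.1606]
[ 42.76490042  13.19923613 -35.73846225  49.26591869 -59.20875292
 -40.83789993]
```

View pics/s4.png

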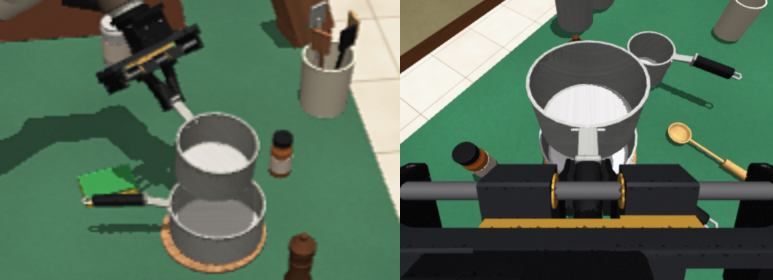

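The side and wrist views show the middle pan above the large one, still about 6° down on its far side. I'll add 6.3° of pitch and then measure the relative offset of the centres.

```bash
echo '[[[0, 0, 0, 0, 0, 0.15, 0], [0, 0, 0, 0, 0, 0.35, 0], [0, 0.06, 0, 0, 0, 0.53, 0], [0, 0.06, 0, 0, 0, 0.63, 0], [0, 0.06, 0, 0, 0, 0.63, 0], [0, 0.06, 0, 0, 0, 0.63, 0]]]' | python3 steer.py; python3 tilt.py .6175 .0018 .045
cat > rim.py <<'E'
# rim of a pan in the air/nested: rim.py cam x y R z -> centre from depth points of the rim band
import sys
from station import r
from m import *
def rim(c,x,y,R,z,tol=.012):
    W=pts(c); q=(x,y); p=W[(abs(W[...,2]-z)<tol)&(np.hypot(W[...,0]-x,W[...,1]-y)<R+.02)]
    for k in (.014,.008,.005):
        s=p[abs(np.hypot(p[:,0]-q[0],p[:,1]-q[1])-R+.0015)<k]; f=circ(s[:,:2],R,q); q=f[:2]
    return f.round(4),len(s),np.median(s[:,2]).round(4)
if __name__=="__main__":
    x,y,R,z=map(float,sys.argv[1:5])
    for n in ("top","side","wrist"): print(n,*rim(r.capture(n),x,y,R,z))
E
python3 rim.py .6175 .0018 .070 .232
```

```text
time_s: 14.45
tcp_pos: [0.5527, 0.0958, 0.2418]
ee_rot: [[0.388, -0.819, 0.423], [-0.556, -0.574, -0.601], [0.735, -0.002, -0.678]]
wrist_force: [-0.4, 0.0, -4.0]
gripper_width: 0.229
gripper_force: 30.0
t 14.45 [0.5527 0.0958 0.2418] F [-0.44  0.02 -3.97] M [2.189 1.537 0.016] w 0.229 30.0
wrist 2806 floor slopes deg, z0 [-0.1357  0.4562  0.1736]
top 670 floor slopes deg, z0 [0.041  0.404  0.1742]
top [0.6192 0.002  0.0679] 143 0.2359
side [6.159e-01 6.000e-04 6.840e-02] 425 0.2326
wrist [0.6167 0.0052 0.0682] 5483 0.2327
```

Converted, 0.034 m is 1.7, -0.0662 m is -3.31.

```bash
echo '[[[0, -0.35, 0, 0.35, 0, 0, 0], [0, -1.1, 0, 1.025, 0, 0, 0], [0, -1.85, 0, 1.7, 0, 0, 0], [0, -2.6, 0, 2.4, 0, 0, 0], [0, -3.1, 0, 2.85, 0, 0, 0], [0, -3.31, 0, 3.05, 0, 0, 0], [0, -3.31, 0, 3.05, 0, 0, 0]]]' | python3 steer.py; python3 go.py .5527 .0952 .0995 -55 47.3; python3 -c "
from station import r;print(r.sense()['joints'])"; python3 tilt.py .6175 .0018 .045; python3 rim.py .6175 .0018 .070 .156
```

```text
time_s: 15.4
tcp_pos: [0.5526, 0.0952, 0.1507]
ee_rot: [[0.389, -0.819, 0.422], [-0.554, -0.574, -0.603], [0.736, 0.001, -0.677]]
wrist_force: [0.2, -0.3, -2.7]
gripper_width: 0.225
gripper_force: 30.0
t 15.4 pos [0.5526 0.0952 0.1507] shift [-0.0376 -0.0001  0.0347] rotvec [ 0.02 -0.07  0.05]
[ 41.1264985   21.0235857  -45.59105895  64.9968463  -53.81812702
 -60.66078837]
t 15.4 [0.5526 0.0952 0.1507] F [ 0.17 -0.29 -2.69] M [2.104 1.478 0.021] w 0.225 30.0
wrist 2717 floor slopes deg, z0 [-0.7242  1.0776  0.0804]
top 591 floor slopes deg, z0 [-0.6276  1.1091  0.0818]
top [0.62   0.0022 0.0687] 230 0.1542
side [0.616  0.0008 0.0685] 212 0.1513
wrist [0.6171 0.0056 0.0684] 4475 0.1531
```

Converted, -0.0346 m is -1.73, 0.0318 m is 1.59, 1.2 degrees is 0.12.

```bash
echo '[[[0, -0.3, 0, 0.25, 0, 0.04, 0], [0, -0.7, 0, 0.65, 0, 0.08, 0], [0, -1.1, 0, 1.05, 0, 0.12, 0], [0, -1.45, 0, 1.35, 0, 0.12, 0], [0, -1.73, 0, 1.59, 0, 0.12, 0], [0, -1.73, 0, 1.59, 0, 0.12, 0]]]' | python3 steer.py;  python3 tilt.py .6175 .0018 .045; python3 rim.py .6175 .0018 .070 .107
```

```text
time_s: 16.25
tcp_pos: [0.5525, 0.0954, 0.1036]
ee_rot: [[0.38, -0.819, 0.43], [-0.542, -0.574, -0.614], [0.75, 0.001, -0.662]]
wrist_force: [0.1, -0.6, -3.8]
gripper_width: 0.227
gripper_force: 30.0
t 16.25 [0.5525 0.0954 0.1036] F [ 0.08 -0.6  -3.76] M [ 2.165  1.508 -0.041] w 0.227 30.0
wrist 2635 floor slopes deg, z0 [-0.2199  0.2899  0.0353]
top 557 floor slopes deg, z0 [0.2383 0.5575 0.0364]
top [0.6198 0.0022 0.0686] 221 0.1091
side [0.6159 0.0008 0.0683] 255 0.1042
wrist [0.6169 0.0056 0.0683] 5364 0.106
```

Converted, -0.009 m is -0.45, -0.0085 m is -0.425.

```bash
echo '[[[0, -0.075, 0, 0.065, 0, 0, 0], [0, -0.15, 0, 0.13, 0, 0, 0], [0, -0.225, 0, 0.2, 0, 0, 0], [0, -0.3, 0, 0.265, 0, 0, 0], [0, -0.375, 0, 0.33, 0, 0, 0], [0, -0.425, 0, 0.375, 0, 0, 0], [0, -0.45, 0, 0.4, 0, 0, 0], [0, -0.45, 0, 0.4, 0, 0, 0]]]' | python3 steer.py;  python3 tilt.py .6175 .0018 .045; echo '[[[0, -0.04, 0, 0.035, 0, 0, 0], [0, -0.075, 0, 0.065, 0, 0, 0], [0, -0.075, 0, 0.065, 0, 0, 0]]]' | python3 steer.py; python3 tilt.py .6175 .0018 .045
```

```text
time_s: 17.3
tcp_pos: [0.5528, 0.0956, 0.0925]
ee_rot: [[0.379, -0.819, 0.431], [-0.542, -0.574, -0.614], [0.75, -0.001, -0.662]]
wrist_force: [-0.5, -0.2, -3.7]
gripper_width: 0.224
gripper_force: 30.0
t 17.3 [0.5528 0.0956 0.0925] F [-0.52 -0.2  -3.66] M [ 2.297  1.533 -0.038] w 0.224 30.0
wrist 2626 floor slopes deg, z0 [-0.2321  0.4127  0.0242]
top 546 floor slopes deg, z0 [0.2904 0.6133 0.0244]
time_s: 17.7
tcp_pos: [0.553, 0.0957, 0.091]
ee_rot: [[0.379, -0.819, 0.432], [-0.542, -0.574, -0.614], [0.75, -0.001, -0.661]]
wrist_force: [-0.6, 0.7, -1.6]
gripper_width: 0.227
gripper_force: 30.0
t 17.7 [0.553  0.0957 0.091 ] F [-0.59  0.72 -1.58] M [ 1.959  1.329 -0.022] w 0.227 30.0
wrist 2634 floor slopes deg, z0 [-0.0682  0.1894  0.023 ]
top 546 floor slopes deg, z0 [-0.295  -0.1409  0.0234]
```

Converted, -0.0008 m is -0.04, 0.0007 m is 0.035.

```bash
echo '[[[0, -0.02, 0, 0.02, 0, 0, 0], [0, -0.04, 0, 0.035, 0, 0, 0], [0, -0.04, 0, 0.035, 0, 0, 0], [0.5, -0.04, 0, 0.035, 0, 0, 0], [0.7, -0.04, 0, 0.035, 0, 0, 0], [0.7, -0.04, 0, 0.035, 0, 0, 0], [0.7, -0.04, 0, 0.035, 0, 0, 0]]]' | python3 steer.py; echo '[[[0.7, 0.05, 0, -0.05, 0, 0, 0], [0.7, 0.35, 0, -0.3, 0, 0, 0], [0.7, 1.5, 0, -1.3, 0, 0, 0], [0.7, 3, 0, -2.65, 0, 0, 0], [0.9, 4.5, 0, -4, 0, 0, 0], [1, 4.5, 0, -4, 0, 0, 0]]]' | python3 steer.py; python3 tilt.py .6175 .0018 .045; python3 rim.py .6175 .0018 .070 .095;  python3 -c "
from station import r;print(r.sense()['joints'])"; python3 go.py .49 -.15 .25 6 0
```

```text
time_s: 18.5
tcp_pos: [0.5529, 0.0955, 0.0896]
ee_rot: [[0.379, -0.819, 0.431], [-0.542, -0.574, -0.614], [0.75, -0.001, -0.662]]
wrist_force: [-0.2, 0.1, 0.1]
gripper_width: 0.508
gripper_force: 0.0
time_s: 19.1
tcp_pos: [0.5541, 0.0981, 0.2156]
ee_rot: [[0.373, -0.818, 0.437], [-0.547, -0.575, -0.608], [0.749, -0.012, -0.662]]
wrist_force: [0.3, 0.7, -0.2]
gripper_width: 0.805
gripper_force: 0.0
t 19.1 [0.5541 0.0981 0.2156] F [ 0.31  0.66 -0.2 ] M [1.324 0.901 0.088] w 0.805 0.0
wrist 2520 floor slopes deg, z0 [0.0681 0.051  0.0229]
top 544 floor slopes deg, z0 [ 0.1316 -0.2767  0.0233]
top [0.6202 0.0022 0.0686] 221 0.0951
side [0.6157 0.0007 0.0686] 224 0.0906
wrist [0.6172 0.0052 0.0684] 2139 0.0947
[ 43.18011984  16.88628962 -41.90624865  59.64451468 -59.32046911
 -53.31104576]
t 19.35 pos [0.5519 0.0953 0.2091] shift [0.14   0.1915 0.0971] rotvec [ 25.85 -43.76 -57.13]
```

The middle pan sits level, concentric with the large one. Now the small pan.

Converted, 0.15 m is 7.5, 0.11 m is 5.5, -20 degrees is -2.

```bash
echo '[[[1, 0.5, 0.5, 0, 0.25, -0.4, -0.5], [1, 1.25, 1.5, 0.25, 0.6, -1, -1.3], [1, 2.25, 3, 1, 0.9, -1.5, -2], [1, 3.5, 4.5, 1.75, 1.2, -2, -2.6], [1, 4.5, 6, 2.5, 1.5, -2.5, -3.3], [1, 5.5, 7.5, 3.5, 1.8, -3, -4], [1, 6.5, 8.75, 4.25, 2.1, -3.6, -4.7], [1, 7, 9.575, 4.855, 2.4, -4.1, -5.3]]]' | python3 steer.py;echo '[[[1, 0, 0, 0, 0, 0, 0], [1, 0, 0, 0, 0, 0, 0]]]' | python3 steer.py; python3 go.py .5264 -.2745 .19 5.7 10;  python3 -c "
from station import r;print(r.sense()['joints'])"
```

```text
time_s: 20.15
tcp_pos: [0.4993, -0.1107, 0.2463]
ee_rot: [[0.915, -0.313, 0.254], [-0.262, -0.941, -0.216], [0.307, 0.132, -0.943]]
wrist_force: [0.3, -0.7, -0.3]
gripper_width: 1.001
gripper_force: 0.0
time_s: 20.35
tcp_pos: [0.5001, -0.1104, 0.2463]
ee_rot: [[0.913, -0.318, 0.255], [-0.266, -0.939, -0.219], [0.309, 0.132, -0.942]]
wrist_force: [0.1, -0.6, -1.2]
gripper_width: 1.001
gripper_force: 0.0
t 20.35 pos [ 0.5001 -0.1104  0.2463] shift [0.0503 0.1383 0.0956] rotvec [ 13.19  -6.43 -21.86]
[ 14.5068003    1.65316774 -33.15392264  22.58064829 -45.94388731
  43.46857728]
```

```bash
echo '[[[1, 0.25, 0.7, 0.25, 0.2, -0.1, -0.3], [1, 0.6, 1.75, 1, 0.4, -0.2, -0.7], [1, 1, 3, 2, 0.65, -0.3, -1.1], [1, 1.5, 4.25, 3, 0.9, -0.4, -1.5], [1, 2, 5.5, 3.75, 1.1, -0.53, -1.8], [1, 2.515, 6.915, 4.78, 1.32, -0.64, -2.19], [1, 2.515, 6.915, 4.78, 1.32, -0.64, -2.19], [1, 2.515, 6.915, 4.78, 1.32, -0.64, -2.19]]]' | python3 steer.py; python3 go.py .5264 -.2745 .13 5.7 28;  python3 - <<'E'
from station import r
from m import *
print(r.sense()["joints"])
c=r.capture("wrist");measure(c,{"small":(.627,-.265)});W=pts(c);px=c["pixels"].astype(int)
m=(px.max(-1)<70)&(abs(W[...,1]+.275)<.03)&(W[...,2]>.085)&(W[...,2]<.11)&(W[...,0]>.46)&(W[...,0]<.55)
g=W[m];print("bar",len(g),[(x,np.median(g[abs(g[:,0]-x)<.004],0).round(4)) for x in(.5,.51,.52)])
E
```

```text
time_s: 21.15
tcp_pos: [0.5267, -0.2735, 0.1887]
ee_rot: [[0.98, 0.101, 0.17], [0.099, -0.995, 0.019], [0.171, -0.001, -0.985]]
wrist_force: [0.3, 0.4, -0.4]
gripper_width: 1.001
gripper_force: 0.0
t 21.15 pos [ 0.5267 -0.2735  0.1887] shift [-0.0104  0.0011  0.0578] rotvec [-0.1  18.13  0.06]
[-13.64772834  16.62764137 -11.81364408  -4.22469371 -52.34269134
 111.7457469 ]
small ctr [ 0.6261 -0.2621  0.0523] n 2285 rimz 0.0821 floor 0.0078
   grip n 805 mean [ 0.508  -0.2734  0.0995] rad 0.099 0.14 ang -174.5 axis 4.7 z 0.0999
bar 849 [(0.5, array([ 0.5001, -0.2744,  0.0998])), (0.51, array([ 0.51  , -0.2732,  0.0999])), (0.52, array([ 0.5201, -0.2721,  0.0999]))]
```

```bash
for i in 1; do echo '[[[1, 0, 0, -0.15, 0, 0, 0.75], [1, 0, 0, -0.5, 0, 0, 1.5], [1, 0, 0, -0.5, 0, 0, 2.25], [1, 0, 0, -0.5, 0, 0, 3], [1, 0, 0, -0.5, 0, 0, 3.75], [1, 0, 0, -0.5, 0, 0, 4.5], [1, 0, 0, -0.5, 0, 0, 5.25], [1, 0, 0, -0.5, 0, 0, 6]]]' | python3 steer.py; echo '[[[1, 0, 0, 0, 0, 0, 0.75], [1, 0, 0, 0, 0, 0, 1.5], [1, 0, 0, 0, 0, 0, 2.25], [1, 0, 0, 0, 0, 0, 3], [1, 0, 0, 0, 0, 0, 3.75], [1, 0, 0, 0, 0, 0, 4.5], [1, 0, 0, 0, 0, 0, 5.25], [1, 0, 0, 0, 0, 0, 6]]]' | python3 steer.py >/dev/null; echo '[[[1, 0, 0, 0, 0, 0, 0.75], [1, 0, 0, 0, 0, 0, 1.5], [1, 0, 0, 0, 0, 0, 2.25], [1, 0, 0, 0, 0, 0, 3], [1, 0, 0, 0, 0, 0, 3.75], [1, 0, 0, 0, 0, 0, 4.5], [1, 0, 0, 0, 0, 0, 5.25], [1, 0, 0, 0, 0, 0, 6]]]' | python3 steer.py; done; python3 go.py .525 -.272 .13 185.7 -28;  python3 -c "
from station import r;print(r.sense()['joints'])"
```

```text
time_s: 22.0
tcp_pos: [0.5254, -0.2716, 0.2014]
ee_rot: [[0.576, -0.798, 0.175], [-0.813, -0.583, 0.018], [0.087, -0.153, -0.984]]
wrist_force: [0.3, -0.3, -0.3]
gripper_width: 1.0
gripper_force: 0.0
time_s: 23.6
tcp_pos: [0.5254, -0.2716, 0.2014]
ee_rot: [[-0.979, -0.1, 0.175], [-0.098, 0.995, 0.018], [-0.176, 0.001, -0.984]]
wrist_force: [-0.2, -0.1, 0.2]
gripper_width: 1.0
gripper_force: 0.0
t 23.6 pos [ 0.5254 -0.2716  0.2014] shift [ 0.013  -0.0005  0.0702] rotvec [  0.05 -17.87   0.02]
[-13.49938305  15.6770004  -11.25488959  -4.17552565 -53.58032113
 -68.56539117]
```

```bash
echo '[[[1, 0.1, 0, 0.5, 0, -0.3, 0], [1, 0.2, 0, 1.1, 0, -0.6, 0], [1, 0.3, 0, 1.8, 0, -0.9, 0], [1, 0.45, 0, 2.5, 0, -1.2, 0], [1, 0.55, 0, 3, 0, -1.5, 0], [1, 0.65, 0, 3.5, 0, -1.79, 0], [1, 0.65, 0, 3.5, 0, -1.79, 0], [1, 0.65, 0, 3.5, 0, -1.79, 0]]]' | python3 steer.py; python3 go.py .5259 -.2717 .0732 185.7 -28;  python3 -c "
from station import r;print(r.sense()['joints'])"
```

```text
time_s: 24.4
tcp_pos: [0.5253, -0.2728, 0.1305]
ee_rot: [[-0.878, -0.105, 0.467], [-0.093, 0.995, 0.049], [-0.469, -0.001, -0.883]]
wrist_force: [-0.5, 0.3, -0.0]
gripper_width: 0.999
gripper_force: 0.0
t 24.4 pos [ 0.5253 -0.2728  0.1305] shift [0.0263 0.0011 0.0509] rotvec [ 0.11 -0.    0.28]
[-19.14414174  15.91245454 -20.67480553 -23.59348788 -29.81208534
 -46.71805233]
```

```bash
echo '[[[1, 0.3, 0, 0.6, 0, 0, 0], [1, 0.7, 0, 1.35, 0, 0, 0], [0.8, 1.05, 0.05, 2.05, 0, 0, 0], [0.5, 1.315, 0.055, 2.545, 0, 0, 0], [0.3, 1.315, 0.055, 2.545, 0, 0, 0.02], [0, 1.315, 0.055, 2.545, 0, 0, 0.02]]]' | python3 steer.py;echo '[[[0, 0, 0, 0, 0, 0, 0], [0, 0, 0, 0, 0, 0, 0], [0, 0, 0, 0, 0, 0, 0], [0, 0, 0, 0, 0, 0, 0], [0, 0, 0, 0, 0, 0, 0], [0, 0, 0, 0, 0, 0, 0], [0, 0, 0, 0, 0, 0, 0], [0, 0, 0, 0, 0, 0, 0]]]' | python3 steer.py; python3 go.py .5259 -.2717 .0732 185.7 -28;  python3 -c "
from station import r;print(r.sense()['joints'],r.sense()['gripper_force'])"
```

```text
time_s: 25.0
tcp_pos: [0.5261, -0.2726, 0.0724]
ee_rot: [[-0.878, -0.1, 0.467], [-0.088, 0.995, 0.048], [-0.47, 0.002, -0.883]]
wrist_force: [0.7, 0.1, 0.8]
gripper_width: 0.726
gripper_force: 0.0
time_s: 25.8
tcp_pos: [0.5257, -0.2725, 0.0725]
ee_rot: [[-0.878, -0.1, 0.467], [-0.087, 0.995, 0.048], [-0.47, 0.002, -0.883]]
wrist_force: [-1.2, 0.0, 1.5]
gripper_width: 0.229
gripper_force: 30.0
t 25.8 pos [ 0.5257 -0.2725  0.0725] shift [-0.0005  0.0008 -0.0005] rotvec [ 0.1   0.03 -0.03]
[-20.06746347  21.00403832 -21.82909499 -29.76522889 -24.5080834
 -39.4482064 ] 29.990984590335756
```

```bash
echo '[[[0, -0.1, 0, -0.2, 0, 0, 0], [0, -0.35, 0, -0.65, 0, 0, 0], [0, -0.7, 0, -1.3, 0, 0, 0], [0, -1.05, 0, -1.95, 0, 0, 0], [0, -1.175, 0, -2.2, 0, 0, 0], [0, -1.175, 0, -2.2, 0, 0, 0]]]' | python3 steer.py; python3 tilt.py .6265 -.2633 .035;  python3 -c "
from station import r;print(r.sense()['joints'])"
```

```text
time_s: 26.4
tcp_pos: [0.5259, -0.2725, 0.1232]
ee_rot: [[-0.878, -0.1, 0.468], [-0.088, 0.995, 0.048], [-0.471, 0.001, -0.882]]
wrist_force: [-0.0, 0.3, -2.9]
gripper_width: 0.229
gripper_force: 30.0
t 26.4 [ 0.5259 -0.2725  0.1232] F [-0.05  0.27 -2.92] M [-0.14   1.5    0.036] w 0.229 30.0
wrist 0 floor slopes deg, z0 [0. 0. 0.]
top 335 floor slopes deg, z0 [-0.5109 -0.4972  0.0565]
[-19.20362202  16.62016559 -20.97400367 -24.37555814 -28.98079861
 -46.12370426]
  return np.nanmean(a, axis, out=out, keepdims=keepdims)
```

```bash
echo '[[[0, -0.4, 0, -0.75, 0, 0, 0], [0, -1, 0, -1.9, 0, 0, 0], [0, -1.65, 0, -3.1, 0, 0, 0], [0, -2.15, 0, -4.05, 0, 0, 0], [0, -2.35, 0, -4.4, 0, 0, 0], [0, -2.35, 0, -4.4, 0, 0, 0]]]' | python3 steer.py;python3 go.py .5447 -.0689 .225 225 -28; python3 -c "
from station import r;print(r.sense()['joints'])"
```

```text
time_s: 27.1
tcp_pos: [0.5261, -0.2727, 0.2223]
ee_rot: [[-0.878, -0.1, 0.468], [-0.087, 0.995, 0.049], [-0.471, 0.002, -0.882]]
wrist_force: [0.1, -0.9, -2.6]
gripper_width: 0.226
gripper_force: 30.0
t 27.1 pos [ 0.5261 -0.2727  0.2223] shift [-0.0354  0.2009  0.0162] rotvec [-18.37   0.1  -34.71]
[-18.36797778   9.55460863 -15.92909338 -17.55211058 -39.93201443
 -54.87738989]
```

Converted, 0.2009 m is 10.045, 0.19 m is 9.5, -34.7 degrees is -3.47.

```bash
echo '[[[0, -0.1, 0.5, 0.05, -0.1, 0, -0.2], [0, -0.3, 1.75, 0.15, -0.35, 0, -0.65], [0, -0.6, 3.35, 0.25, -0.65, 0, -1.2], [0, -0.9, 5, 0.4, -0.95, 0, -1.8], [0, -1.15, 6.65, 0.55, -1.25, 0, -2.36], [0, -1.45, 8.25, 0.65, -1.55, 0, -2.9], [0, -1.65, 9.5, 0.75, -1.75, 0, -3.3], [0, -1.77, 10.045, 0.81, -1.84, 0.01, -3.47]]]' | python3 steer.py; echo '[[[0, 0, 0, 0, 0, 0, 0], [0, 0, 0, 0, 0, 0, 0], [0, 0, 0, 0, 0, 0, 0]]]' | python3 steer.py; python3 go.py .5447 -.0689 .225 225 -28; python3 tilt.py .618 .0015 .035; python3 rim.py .618 .0015 .054 .237;python3 -c "
from station import r;print(r.sense()['joints'])"
```

```text
time_s: 27.9
tcp_pos: [0.544, -0.0674, 0.2225]
ee_rot: [[-0.625, -0.709, 0.327], [-0.626, 0.705, 0.334], [-0.467, 0.004, -0.884]]
wrist_force: [-0.2, -0.6, -3.0]
gripper_width: 0.226
gripper_force: 30.0
time_s: 28.2
tcp_pos: [0.5443, -0.0698, 0.2242]
ee_rot: [[-0.626, -0.706, 0.331], [-0.623, 0.708, 0.332], [-0.468, 0.002, -0.883]]
wrist_force: [-0.1, -0.4, -3.2]
gripper_width: 0.228
gripper_force: 30.0
t 28.2 pos [ 0.5443 -0.0698  0.2242] shift [-0.0012  0.0004 -0.0003] rotvec [ 0.03 -0.06 -0.12]
t 28.2 [ 0.5443 -0.0698  0.2242] F [-0.06 -0.41 -3.18] M [-1.032  1.025 -0.046] w 0.228 30.0
wrist 0 floor slopes deg, z0 [0. 0. 0.]
top 388 floor slopes deg, z0 [-1.2845 -0.9064  0.155 ]
top [ 0.6181 -0.      0.053 ] 155 0.2297
side [ 0.6143 -0.0013  0.0526] 66 0.2276
wrist [0.655  0.0413 0.054 ] 0 nan
[ -3.62398693   8.94753824 -12.88300174 -26.57005397 -51.97355543
 -27.87023399]
  return np.nanmean(a, axis, out=out, keepdims=keepdims)
  return _methods._mean(a, axis=axis, dtype=dtype,
  ret = ret.dtype.type(ret / rcount)
```

```bash
echo '[[[0, -0.1, 0, 0.2, 0, -0.05, 0], [0, 0.1, 0, 0.7, 0, -0.1, 0], [0, 0.5, 0, 1.4, 0, -0.16, 0], [0, 0.95, 0, 2.25, 0, -0.16, 0], [0, 1.5, 0, 3.25, 0, -0.16, 0], [0, 2, 0, 4.15, 0, -0.16, 0], [0, 2.33, 0, 4.7, 0, -0.16, 0], [0, 2.33, 0, 4.7, 0, -0.16, 0]]]' | python3 steer.py; python3 tilt.py .618 .0015 .035 2>/dev/null; python3 rim.py .618 .0015 .054 .127 2>/dev/null;python3 -c "
from station import r;print(r.sense()['joints'])"; python3 go.py .5464 -.0678 .098 225 -29.6
```

```text
time_s: 29.25
tcp_pos: [0.5452, -0.0668, 0.1172]
ee_rot: [[-0.618, -0.707, 0.344], [-0.614, 0.708, 0.35], [-0.491, 0.005, -0.871]]
wrist_force: [0.5, -0.0, -2.9]
gripper_width: 0.232
gripper_force: 30.0
t 29.25 [ 0.5452 -0.0668  0.1172] F [ 0.46 -0.04 -2.93] M [-1.071  1.115  0.039] w 0.232 30.0
wrist 0 floor slopes deg, z0 [0. 0. 0.]
top 247 floor slopes deg, z0 [-2.0467 -1.4943  0.0518]
top [0.6209 0.0028 0.0527] 124 0.1259
side [0.6171 0.0013 0.0525] 139 0.1229
wrist [0.7673 0.1524 0.054 ] 0 nan
[ -5.59341981  16.40688416 -18.07998621 -35.37118135 -41.27612162
 -15.29177485]
t 29.5 pos [ 0.5474 -0.067   0.1211] shift [0.0126 0.0002 0.0194] rotvec [-0.05  0.07  0.04]
```

Converted, 0.013 m is 0.65, 0.0105 m is 0.525, -2.5 degrees is -0.25.

```bash
echo '[[[0, 0.15, 0, 0.25, 0, -0.12, 0], [0, 0.3, 0, 0.525, 0, -0.25, 0], [0, 0.375, 0, 0.65, 0, -0.27, 0], [0, 0.375, 0, 0.65, 0, -0.27, 0]]]' | python3 steer.py; python3 tilt.py .618 .0015 .035 2>/dev/null; python3 rim.py .618 .0015 .054 .116 2>/dev/null
```

```text
time_s: 29.9
tcp_pos: [0.5466, -0.0672, 0.1051]
ee_rot: [[-0.598, -0.707, 0.377], [-0.597, 0.707, 0.378], [-0.534, 0.001, -0.846]]
wrist_force: [0.8, -0.6, -2.7]
gripper_width: 0.227
gripper_force: 30.0
t 29.9 [ 0.5466 -0.0672  0.1051] F [ 0.8  -0.64 -2.66] M [-1.137  1.148  0.033] w 0.227 30.0
wrist 0 floor slopes deg, z0 [0. 0. 0.]
top 330 floor slopes deg, z0 [0.2345 0.3139 0.043 ]
top [0.6204 0.0029 0.0526] 137 0.1164
side [0.6167 0.0019 0.0525] 170 0.1129
wrist [0.6826 0.0711 0.054 ] 0 nan
```

```bash
echo '[[[0, 0.05, 0, 0.085, 0, 0, 0], [0, 0.1, 0, 0.17, 0, 0, 0], [0, 0.15, 0, 0.25, 0, 0, 0], [0, 0.2, 0, 0.325, 0, 0, 0], [0, 0.25, 0, 0.4, 0, 0, 0], [0, 0.28, 0, 0.45, 0, 0, 0], [0, 0.295, 0, 0.465, 0, 0, 0], [0, 0.295, 0, 0.465, 0, 0, 0]]]' | python3 steer.py; python3 tilt.py .618 .0015 .035 2>/dev/null
```

```text
time_s: 30.95
tcp_pos: [0.5465, -0.0669, 0.0939]
ee_rot: [[-0.598, -0.707, 0.377], [-0.597, 0.707, 0.378], [-0.534, 0.001, -0.845]]
wrist_force: [-0.6, -0.4, -1.8]
gripper_width: 0.226
gripper_force: 30.0
t 30.95 [ 0.5465 -0.0669  0.0939] F [-0.58 -0.35 -1.84] M [-1.12   1.178  0.04 ] w 0.226 30.0
wrist 0 floor slopes deg, z0 [0. 0. 0.]
top 328 floor slopes deg, z0 [0.9065 1.3497 0.0311]
```

Converted, 0.0007 m is 0.035, 0.0004 m is 0.02, 1 degrees is 0.1.

```bash
echo '[[[0, 0.01, 0, 0.02, 0, 0.05, 0], [0, 0.02, 0, 0.035, 0, 0.1, 0], [0, 0.02, 0, 0.035, 0, 0.12, 0], [0, 0.02, 0, 0.035, 0, 0.12, 0]]]' | python3 steer.py; python3 tilt.py .618 .0015 .035 2>/dev/null
```

```text
time_s: 31.45
tcp_pos: [0.5471, -0.0667, 0.0943]
ee_rot: [[-0.605, -0.708, 0.365], [-0.606, 0.706, 0.366], [-0.517, -0.0, -0.856]]
wrist_force: [-4.3, -1.3, 4.0]
gripper_width: 0.223
gripper_force: 30.0
t 31.45 [ 0.5471 -0.0667  0.0943] F [-4.31 -1.33  4.  ] M [-0.274  1.043  0.28 ] w 0.223 30.0
wrist 0 floor slopes deg, z0 [0. 0. 0.]
top 298 floor slopes deg, z0 [-0.2837  0.4944  0.0303]
```

Seated and level (floor at 0.0303). Next I'll release, retreat and check.

```bash
echo '[[[0.4, 0, 0, 0, 0, 0, 0], [0.7, 0, 0, 0, 0, 0, 0], [0.7, 0, 0, 0, 0, 0, 0], [0.7, 0, 0, 0, 0, 0, 0]]]' | python3 steer.py; echo '[[[0.7, -0.025, 0, -0.05, 0, 0, 0], [0.7, -0.2, 0, -0.35, 0, 0, 0], [0.7, -0.75, 0, -1.25, 0, 0, 0], [0.7, -1.75, 0, -2.9, 0, 0, 0], [0.7, -2.75, 0, -4.5, 0, 0, 0], [0.7, -3, 0, -5, 0, 0, 0], [0.7, -3, 0, -5, 0, 0, 0]]]' | python3 steer.py; echo '[[[0.7, 1.5, 0, -1.5, 0, 0, 0], [0.7, 3.5, 0, -3, 0, 0, 0], [0.7, 5, 0, -4.5, 0, 0, 0], [0.7, 5, 0, -4.5, 0, 0, 0], [0.7, 5, 0, -4.5, 0, 0, 0]]]' | python3 steer.py >/dev/null; python3 - <<'E'
from station import r
from rim import *
im=[]
for n in ("top","side"):
    c=r.capture(n); im.append(cv2.resize(c["pixels"][:,:,::-1],(400,300))); W=pts(c)
    for nm,R,z in(("large",.088,.086),("middle",.07,.095),("small",.054,.104)): print(n,nm,*rim(c,.618,.0015,R,z,.01))
    d=np.hypot(W[...,0]-.618,W[...,1]-.002); f=W[(d<.035)&(W[...,2]<.06)]; A=np.c_[f[:,:2]-[.618,.002],np.ones(len(f))]; print("floor",(np.linalg.lstsq(A,f[:,2],rcond=None)[0]*[57.3,57.3,1]).round(4))
a=r.capture("top")["pixels"][:,:,::-1][120:280,130:390]; cv2.imwrite("pics/f.png",cv2.vconcat([cv2.resize(a,(800,492-192)),cv2.hconcat(im)]))
E
```

```text
time_s: 31.95
tcp_pos: [0.5467, -0.0669, 0.0929]
ee_rot: [[-0.606, -0.707, 0.364], [-0.605, 0.707, 0.366], [-0.516, 0.001, -0.856]]
wrist_force: [0.0, -0.2, -0.9]
gripper_width: 0.506
gripper_force: 0.0
time_s: 32.65
tcp_pos: [0.5473, -0.0672, 0.2125]
ee_rot: [[-0.603, -0.707, 0.369], [-0.606, 0.707, 0.365], [-0.519, -0.003, -0.855]]
wrist_force: [-0.4, 0.1, -0.4]
gripper_width: 0.7
gripper_force: 0.0
top large [0.6199 0.0021 0.0865] 248 0.0862
top middle [0.6202 0.0022 0.0686] 206 0.0953
top small [0.621  0.004  0.0528] 163 0.1044
floor [ 0.6025 -0.3988  0.0303]
side large [6.154e-01 5.000e-04 8.640e-02] 216 0.0837
side middle [0.6162 0.0008 0.0689] 160 0.0924
side small [0.6165 0.0022 0.0527] 156 0.1012
floor [ -2.8582 -18.4179   0.0377]
```

View pics/f.png

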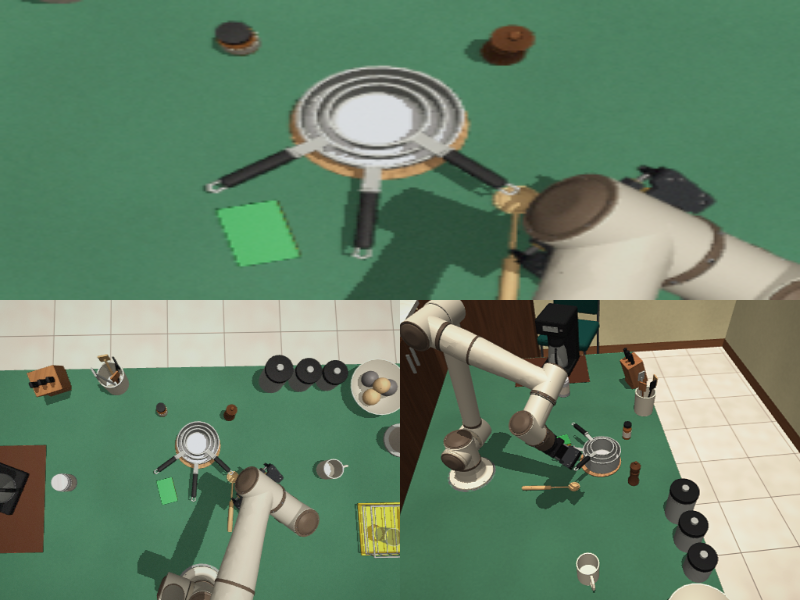

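The final picture shows the nest at (375,118) in the top crop, with the three handles spread and the bystanders in place. The rims measure 86, 95 and 104 mm, all level, and the gripper is clear.

```bash
python3 -c "
from station import r
print(r.sense()['tcp_pos'],r.sense()['time_s']); print(r.finish_job())"
```

```text
[ 0.45308178 -0.15974624  0.23391264] 33.3
the job is handed in; nothing more can be done
None
```

The job is handed in at 33.3 s: the three pans are nested on the trivet, each seated level, with the handles about 50° apart, and the bystanders look undisturbed in the last pictures.

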